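# Index the decorating wheel to bring the jug round

### The job

Bring the jug on the decorating wheel round to the wooden hand rest: pull the wheel's locking plunger up by its T-handle and twist it so that it stays out, turn the wheel by its crank, then take the T-handle again, twist it back and let the plunger drop fully home in the notch so that the wheel is locked. Do not touch or upset the pots on the wheel, and leave the clay stamps standing around it where they are.

Things in the scene. Friction and masses are not known exactly. Their poses are not given: they have to be found in the camera images.
- wheelbase: Grey cast base of the indexing wheel, fixed to the table; origin on the table under the wheel's axis, z up. On its +y side, at the wheel's rim, a grey bracket 85 mm high carries the plunger, whose vertical axis is 145 mm from the wheel's axis; a slotted steel collar 105 mm high is round its stem.
- rest_top (a point): Middle of the wooden hand rest's top (120 x 45 mm, 78 mm above the table); the rest is fixed to the base just outside the wheel's rim, 187 mm from its axis, 45 degrees from the base's +x axis towards -y.
- wheel_centre (a point): Point on the wheel's vertical axis, at the top of its wooden platter (256 mm across, 60 mm above the table). Under the platter an aluminium index plate 310 mm across, top 42 mm above the table, has four rim notches 16 mm wide. On the axis stands a steel spindle 22 mm thick, with the crank arm on its top (176 to 188 mm above the table).
- work_spot (a point): The place before the hand rest where the jug shall come: a point fixed to the base, at the platter's top, 78 mm from the wheel's axis on the side of the hand rest. Empty at the start; the three pots start at the other three quarter-turn places, in any order.
- crank_grip (a point): Middle of the crank's upright round wooden knob (28 mm across, from 189 to 244 mm above the table), 65 mm from the wheel's axis; it goes round with the wheel. At the start it is above the work spot. The knob spins freely on its own upright pin, so it can be held while the crank goes round.
- wheel (a joint): Turn of the wheel in rad, about 0 at the start, grows anticlockwise seen from above, goes 3.6 either way. It locks at every quarter turn (0, +-1.571, +-3.142). It turns easily (0.06 N m) and stays where it is left when unlocked. When the plunger is let down the pin centres the wheel if it is within about 0.03 rad of a notch.
- tbar_grip (a point): Middle of the plunger's black T-handle, a level bar 70 x 14 x 18 mm (18 high) on a 12 mm stem; the bar's length is along this point's y axis. Centre 155 mm above the table when the plunger is home, 174 mm when it is held out.
- plunger (a joint): Lift of the plunger in m: 0 fully home (pin 12 mm deep in a notch), 0.030 at most; a spring pulls it down with 5 to 9 N. It must be lifted at least 0.020 to clear the collar before the T-handle can be twisted; let down twisted it rests on the collar at about 0.019. Over the plate between notches it stops at 0.012.
- tbar (a joint): Twist of the T-handle in rad, 0 when the plunger is home (bar pointing to the wheel's axis), grows anticlockwise seen from above, stop at 1.35. It can only twist when the plunger is lifted clear of the collar; beyond about 0.8 it holds the plunger out, at 0 (within about 0.1) the plunger can drop. Light to twist (0.02 N m), stays where it is left when held out.
- jug: The jug: bare fired clay, waisted, 88 mm high, 62 mm across, with a loop handle on its -x side (to 50 mm from its axis) and a small spout on +x; stands loose on the platter; origin at the middle of its foot.
- tumbler: Plain straight cup of the same clay, no handle, 78 mm high, 64 mm across, loose on the platter; origin at the middle of its foot.
- bowl: Low open bowl of the same clay, 45 mm high, 76 mm across, loose on the platter; origin at the middle of its foot.
- stamp_a: Pale clay stamp like a chess pawn, 65 mm high, 40 mm across, standing on the table near the wheel; origin under its foot.
- stamp_b: The same kind of stamp, 75 mm high, 48 mm across.
- stamp_c: The same kind of stamp, 60 mm high, 44 mm across.
Not all that is in view belongs to the job. What is shaped like the bowl but orange or purple is not meant.

How it is judged:
By the outcome, as a careful person would: the job done as asked, in the order asked, and still so for the second after the job is handed in, with the robot touching nothing.
It also fails if it takes over 67 s, if anything falls off the work surface, if the arm or the gripper's body presses on something with over 40 N, if the wrist force passes 120 N, or if a joint passes its speed limit or range.

### The arm

A 6-joint arm with a two-finger parallel gripper is mounted at the origin on the work surface. World frame = base frame: x ahead of the robot, y to its left, z up, the work surface at z = 0. Lengths are in m, angles in rad, forces in N, time in s.
With the tool pointing down it reaches from about 0.425 to 0.95 m from the base axis. Payload 3.5 kg.
Tool frame: the origin (TCP) lies on the centre line of the jaws, within the pads' length; the fingertips stand 25 mm ahead of it and the grasp point (between the pads) lies 6 mm ahead of it (tips_ahead is the distance from the TCP to the fingertips, in m); z points along the fingers, y is the line along which they close (so a half turn about z gives the same grasp; the last joint's range is limited). The gripper opens to 85 mm and grips with 20 to 120 N. Pads are 22 mm wide; open, the fingers measure 114 mm over their backs; the gripper's body (76 mm by 85 mm) begins 54 mm behind the grasp point. The pads swing forward as they close: fully open they stand 13 mm farther back than shut.
Start: joints at [-1.362, 0.286, 1.577, -0, 1.279, -0.15], TCP at [0.237, -0.632, 0.22] pointing down, gripper open.
Joint ranges: [-2.77, 2.77], [-0.9, 2.22], [0.21, 2.48], [-1.53, 4.67], [0.24, 2.81], [-2.84, 2.84]. Speed limits (rad/s): [2.79, 2.79, 3.14, 3.14, 3.14, 3.14].

### API

Orientations are given as a unit quaternion [w, x, y, z].
In Python, from rig import * gives the robot as it stands. The module is installed in compiled form; this text tells all that it offers.
- The arm moves only by the tool send_rows, never from a script. Its argument "deltas" is a list of rows, each a list of 5 numbers: the shift along the tool's x, y, z scaled (see below), then the turn about the tool's z scaled (see below), then the gripper command: -1 is shut, 1 is fully open, values between are in proportion. A call has 1 to 8 rows; each row shifts and turns the commanded pose from where the row before left it, along the tool's axes as they then stand; what a row does not reach is not made up. The controller multiplies each number of a shift by 3 cm and each number of a turn by 0.08 rad. A row lasts 1/12 s, in which the tool goes at most 41.7 mm and 7.16 degrees, less where a joint would pass 70% of its speed; a pose out of reach is approached as far as the arm can. A call with a number of a shift or a turn outside -1 to 1 is refused whole. A call with a gripper value outside its range is refused whole. The fingers move at their own pace and stop on an object; the grip force is fixed at half the most. Time passes only in rows, so rows that do not move let the fingers close. It gives the time, the measured TCP pose, the force, the opening and the grip force at its end, in the units of the state.
- observe(): the state, without advancing time (a new reading comes with each control period).
- capture(name): name is "side" or "top" or "wrist"; returns a dict with "image" (400x640x3 uint8, red, green, blue), "z_map" (400x640 float32, m along the optical axis (not along the pixel's ray), 0 where there is no reading), "fx", "fy", "cx", "cy" (pixels), "k1" (the pictures are not rectified: a ray, as slopes to the right and down, at radius r is drawn at 1 + k1 r^2 times it, then the intrinsics apply), "R" (3x3) and "t" (3): a world point X has camera coordinates R X + t; the wrist camera has in their place "hand_eye" (4x4, takes a point from camera to tool coordinates, whose origin is the TCP and whose axes are the flange's). Camera axes: x right, y down, z forward; pixel columns grow to the right and rows downward; lengths in m; the calibration is good to about 2 mm. A picture is of the moment at which its call begins: read the wrist's pose just before it.
- close_job(): hands the job in; it is judged then, once.
The state is a dict: "time": time; "qpos": joint angles; "qd": joint speeds; "tau": joint torques, N m; "ee_pos": TCP position; "tcp_rot": TCP orientation; "ft_force": force on the tool from outside, world axes, zero at the start; "ft_torque": the same for the moment, N m; "gripper_width": finger opening in m; "grasp_force": force on a finger pad.
Only numpy, scipy, OpenCV 4.12 (cv2) and the standard library are available. Lean on these libraries where they do the work, as an engineer would, in place of code of your own. Each camera call takes 0.05 s, during which the arm holds its last target. There are 200 camera calls.

## Working session

There is one attempt and no reset: what is moved stays moved. The work goes in short steps, Python scripts to look and compute and a tool call to move; the robot and the scene stay as the last step left them, time stands still between calls to the robot, and variables do not carry over. Pictures are saved under pics/ and viewed, at most 10 in all, crops included, and the job is handed in when it is done.

Besides the shell and the picture viewer there is one more tool, called after "Request:" as a command line: name --pt "numbers of a row" for each row, then --argument value for the rest. send_rows: Moves the arm, as the interface text tells. Its arguments: {"type":"object","properties":{"deltas":{"type":"array"}},"required":["deltas"]}

```bash
mkdir -p pics
cat > h.py <<'E'
from rig import *
import numpy as np, cv2
def snap(n,f):
    c=capture(n); cv2.imwrite('pics/'+f+'.png',c['image'][:,:,::-1]); np.save('pics/'+f+'.npy',c,allow_pickle=True); return c
def load(f): return np.load('pics/'+f+'.npy',allow_pickle=True).item()
def ray(c,u,v):
    d=np.array([(u-c['cx'])/c['fx'],(v-c['cy'])/c['fy']]); s=d.copy()
    for _ in range(20): s=d/(1+c['k1']*(s@s))
    return np.array([s[0],s[1],1])
def atz(c,u,v,z):
    r=c['R'].T@ray(c,u,v); o=-c['R'].T@c['t']; return o+r*(z-o[2])/r[2]
def dep(c,u,v):
    z=c['z_map'][int(v),int(u)]; return c['R'].T@(ray(c,u,v)*z-c['t'])
def proj(c,X):
    p=c['R']@np.asarray(X)+c['t']; s=p[:2]/p[2]; s=s*(1+c['k1']*(s@s)); return [round(s[0]*c['fx']+c['cx']),round(s[1]*c['fy']+c['cy'])]
E
python3 - <<'E'
from h import *
o=observe(); print({k:np.round(v,3) for k,v in o.items()})
a=snap('top','top0'); b=snap('side','side0')
for c in(a,b): print(-c['R'].T@c['t'],c['R'],c['fx'],c['k1'])
E
```

```text
{'time': np.float64(0.0), 'qpos': array([-1.362,  0.287,  1.578, -0.   ,  1.279, -0.15 ]), 'qd': array([ 0.   , -0.001,  0.002,  0.   , -0.   ,  0.001]), 'tau': array([-1.0000e-03, -4.0598e+01, -2.9262e+01, -0.0000e+00,  6.0000e-03,
       -0.0000e+00]), 'ee_pos': array([ 0.237, -0.631,  0.219]), 'tcp_rot': array([-0.001,  0.984,  0.178, -0.   ]), 'ft_force': array([ 0.063,  0.46 , -0.544]), 'ft_torque': array([-0.011, -0.024,  0.021]), 'grasp_force': np.float64(0.0), 'gripper_width': np.float64(0.085)}
[ 0.45333856 -0.01491056  0.97303067] [[ 0.01923521 -0.99970347 -0.01493221]
 [-0.99364464 -0.01745767 -0.11120058]
 [ 0.11090692  0.01697628 -0.9936858 ]] 423.8147815480505 -0.0018864050366780613
[ 0.41401849 -0.75425472  0.81042152] [[ 0.98866809 -0.15003936 -0.0048582 ]
 [-0.10127598 -0.64275992 -0.75934371]
 [ 0.11080879  0.75123091 -0.6506716 ]] 490.87412472515757 0.018833047579717408
```

View pics/top0.png

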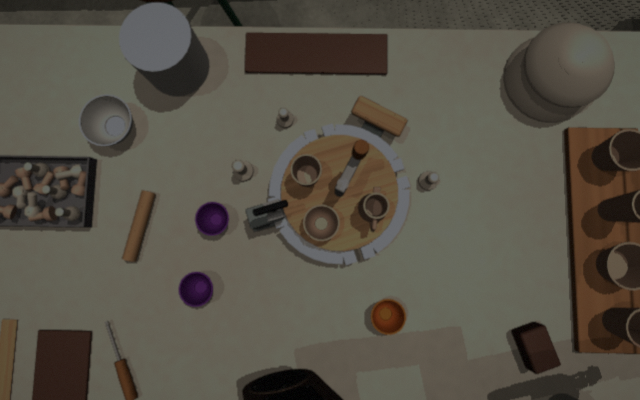

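View pics/side0.png

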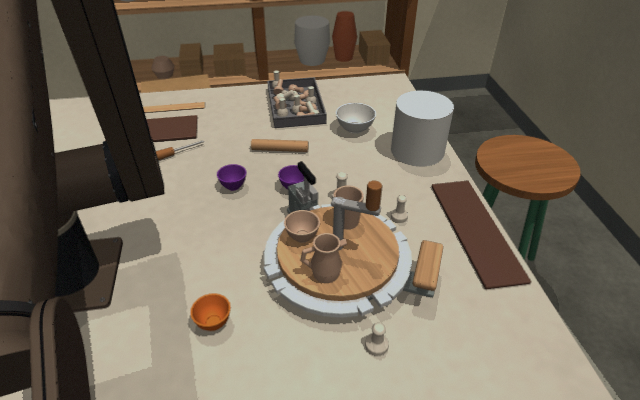

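Top view: wheel at about (340,195), T-bar (270,209), crank knob (360,149), rest (379,116), jug with handle (375,206), tumbler (306,170), bowl (321,223), stamps (285,118), (241,170), (430,180). Look-alikes for the T-handle are the crank arm (350,175) and the dark plaque (535,347). For the bowl they are the orange one (389,317), the purple ones (212,218) and (196,289), and the white one (107,122). Next is a close crop.

Run:
```python
from h import *
c=load('top0'); i=c['image'][90:280,225:445]; i=cv2.convertScaleAbs(i,alpha=1.7)
cv2.imwrite('pics/crop.png',cv2.resize(i,None,fx=3.16,fy=3.16,interpolation=cv2.INTER_CUBIC)[:,:,::-1])
```

```text
(no output)
```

View pics/crop.png

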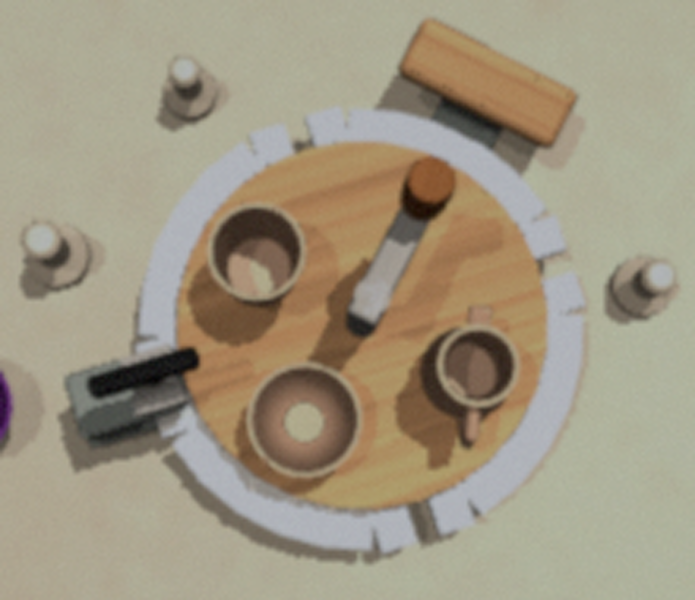

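Run:
```python
from h import *
c=load('top0'); s=load('side0')
f=lambda x,y,z:atz(c,225+x/3.16,90+y/3.16,z)
C=f(361,325,.06);T=f(144,371,.164);K=f(430,180,.244);Rr=f(488,80,.078)
T1=f(93,386,.164);T2=f(197,357,.164)
for n,p in dict(C=C,T=T,K=K,R=Rr,b=T1-T2).items():print(n,p.round(4))
g=lambda d:np.degrees(np.arctan2(d[1],d[0]))
print('phi',g(T-C)-90,g(K-C)+45,g(Rr-C)+45,g(T1-T2)-90,[np.linalg.norm((p-C)[:2]) for p in(T,K,Rr)])
# wheel platter fit via wood colour mask at platter plane
for nm,p in dict(C=C,T=T,K=K,R=Rr).items(): print(nm,proj(s,p),proj(c,p))
# depth points for T-bar / knob in both cameras
for cam in(c,s):
  v,u=np.mgrid[0:400,0:640]; P=[]
  for vv in range(60,330):
    for uu in range(180,460):
      if cam['z_map'][vv,uu]>0:P.append(dep(cam,uu,vv))
  P=np.array(P)
  for n,q,lo,hi in(('T',T,.155,.175),('K',K,.232,.255)):
    m=(np.hypot(*(P-q)[:,:2].T)<.045)&(P[:,2]>lo)&(P[:,2]<hi); Q=P[m]
    print(n,len(Q),((Q.min(0)+Q.max(0))/2).round(4),Q.mean(0).round(4))
```

```text
C [ 0.5612 -0.0586  0.06  ]
T [0.5185 0.0776 0.164 ]
K [ 0.621 -0.087  0.244]
R [ 0.7297 -0.1426  0.078 ]
b [-0.0188  0.0627  0.    ]
phi 17.40518162160693 19.58415013054115 18.47947093199571 16.683186483463544 [np.float64(0.1427223152785216), np.float64(0.06619970337494561), np.float64(0.1882752081097954)]
C [335, 247] [339, 193]
T [305, 170] [271, 207]
K [372, 185] [361, 147]
R [427, 262] [379, 115]
T 267 [0.5177 0.0801 0.1613] [0.5178 0.0797 0.1625]
K 203 [ 0.6211 -0.0864  0.2393] [ 0.6203 -0.0863  0.2423]
T 166 [0.5219 0.0811 0.1611] [0.5218 0.0753 0.1624]
K 178 [ 0.6252 -0.0876  0.2396] [ 0.624  -0.0912  0.2416]
```

Request:
send_rows --pt "0 0 -0.5 -1 1" --pt "0 0 -0.5 -1 1" --pt "0 0 -0.5 -1 1" --pt "0 0 -0.5 -1 1" --pt "0 0 0 -1 1" --pt "0 0 0 -1 1" --pt "0 0 0 -1 1" --pt "0 0 0 -1 1"

```text
time: 0.77
ee_pos: [0.237, -0.6317, 0.2796]
tcp_rot: [-0.001, 0.877, 0.481, 0.0]
ft_force: [-0.1, 0.1, 0.5]
gripper_width: 0.0856
grasp_force: 0.0
```

Request:
send_rows --pt "0 0 0 -1 1" --pt "0 0 0 -1 1" --pt "0 0 0 -1 1" --pt "0 0 0 -1 1" --pt "0 0 0 -1 1" --pt "0 0 0 -1 1" --pt "0 0 0 -1 1" --pt "0 0 0 -1 1"

```text
time: 1.43
ee_pos: [0.237, -0.6317, 0.2794]
tcp_rot: [-0.001, 0.681, 0.732, 0.0]
ft_force: [0.1, -0.6, -0.6]
gripper_width: 0.0854
grasp_force: 0.0
```

Request:
send_rows --pt "0 0 0 -1 1" --pt "0 0 0 -1 1" --pt "0 0 0 -1 1" --pt "0.8 0.7 0 -0.1 1" --pt "0.8 0.7 0 0 1" --pt "0.8 0.7 0 0 1" --pt "0.8 0.7 0 0 1" --pt "0.8 0.7 0 0 1"

```text
time: 2.1
ee_pos: [0.3, -0.4837, 0.2794]
tcp_rot: [-0.001, 0.587, 0.809, 0.0]
ft_force: [-0.0, 0.1, 0.5]
gripper_width: 0.0854
grasp_force: 0.0
```

Request:
send_rows --pt "0.8 0.7 0 0 1" --pt "0.8 0.7 0 0 1" --pt "0.8 0.7 0 0 1" --pt "0.8 0.7 0 0 1" --pt "0.8 0.7 0 0 1" --pt "0.8 0.7 0 0 1" --pt "0.8 0.7 0 0 1" --pt "0.8 0.7 0 0 1"

```text
time: 2.77
ee_pos: [0.3999, -0.249, 0.2798]
tcp_rot: [-0.0, 0.587, 0.809, 0.0]
ft_force: [0.7, -0.6, -0.5]
gripper_width: 0.0854
grasp_force: 0.0
```

Request:
send_rows --pt "0.8 0.7 0 0 1" --pt "0.8 0.7 0 0 1" --pt "0.8 0.7 0 0 1" --pt "0.8 0.7 0 0 1" --pt "0.8 0.7 0 0 1" --pt "0.8 0.7 0 0 1" --pt "0.8 0.7 0 0 1" --pt "0 0 0 0 1"

```text
time: 3.43
ee_pos: [0.4881, -0.041, 0.2797]
tcp_rot: [-0.001, 0.585, 0.811, 0.001]
ft_force: [-0.6, -1.1, -0.3]
gripper_width: 0.0854
grasp_force: 0.0
```

```bash
cat >> h.py <<'E'
def to(x,y,z,psi):
    o=observe(); q=o['tcp_rot']; p=o['ee_pos']; y0=2*np.arctan2(q[2],q[1])
    R=np.array([[np.cos(y0),np.sin(y0),0],[np.sin(y0),-np.cos(y0),0],[0,0,-1]])
    print('t',round(o['time'],2),'pos',p.round(4),'psi',round(y0,3),'F',np.round(o['ft_force'],1),'w',round(o['gripper_width'],4),'tilt',np.round(q[[0,3]],3),'j6',round(o['qpos'][5],2))
    print('units',(R.T@(np.array([x,y,z])-p)/.03).round(2),'turn',round(-(psi-y0)/.08,2))
E
python3 - <<'E'
from h import *
to(.519,.079,.24,1.885)
c=snap('wrist','w1')
o=observe(); print(c['hand_eye'])
E
```

```text
t 3.43 pos [ 0.4881 -0.041   0.2797] psi 1.892 F [-0.6 -1.1 -0.3] w 0.0854 tilt [-0.001  0.001] j6 -0.61
units [3.47 2.24 1.32] turn 0.09
[[-6.44435838e-05 -9.57936286e-01 -2.86980952e-01  7.46367720e-02]
 [ 9.99999983e-01 -1.11495435e-04  1.47612375e-04 -1.23499444e-03]
 [-1.73400317e-04 -2.86980938e-01  9.57936277e-01 -1.53996400e-01]
 [ 0.00000000e+00  0.00000000e+00  0.00000000e+00  1.00000000e+00]]
```

View pics/w1.png

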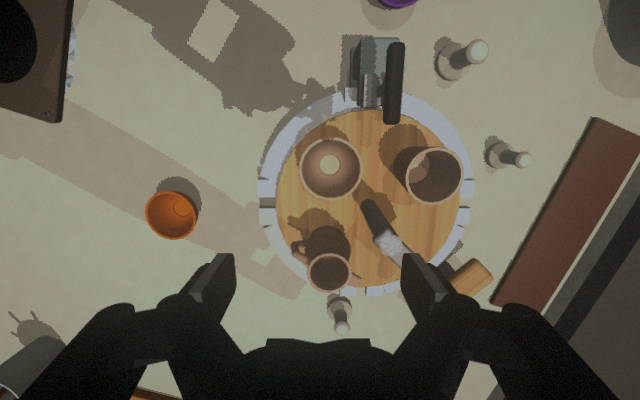

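The wrist view shows the T-bar, black, at about (395,82) over the grey bracket. Bowl (330,168), tumbler (433,175) and jug with handle (328,262) are all upright.

Run:
```python
from h import *
c=load('w1'); o=observe(); y0=1.892; p=o['ee_pos']
R=np.array([[np.cos(y0),np.sin(y0),0],[np.sin(y0),-np.cos(y0),0],[0,0,-1]])
H=c['hand_eye'];P=[]
for v in range(20,140):
  for u in range(350,430):
    z=c['z_map'][v,u]
    if z>0: P.append(R@(H[:3,:3]@(ray(c,u,v)*z)+H[:3,3])+p)
P=np.array(P); Q=P[(P[:,2]>.156)&(P[:,2]<.172)]
r=cv2.minAreaRect((Q[:,:2]*1000).astype(np.float32)); print(len(Q),r,np.median(Q[:,2]))
to(r[0][0]/1000,r[0][1]/1000,.161,1.885)
```

```text
1325 ((518.2764892578125, 79.03255462646484), (14.527328491210938, 69.3719482421875), 18.743616104125977) 0.16333312919656406
t 3.48 pos [ 0.4875 -0.0431  0.2797] psi 1.891 F [-1.  -0.7  0.3] w 0.0851 tilt [-0.001 -0.   ] j6 -0.62
units [3.54 2.26 3.96] turn 0.08
```

Request:
send_rows --pt "0.9 0.6 0 0 1" --pt "0.9 0.6 0 0 1" --pt "0.9 0.6 0 0 1" --pt "0.84 0.46 0 0 1" --pt "0 0 0.8 0 1" --pt "0 0 0.8 0 1" --pt "0 0 0.5 0 1" --pt "0 0 0 0 1"

```text
time: 4.15
ee_pos: [0.516, 0.0759, 0.2124]
tcp_rot: [-0.004, 0.587, 0.809, -0.003]
ft_force: [-1.1, -0.4, -0.9]
gripper_width: 0.0853
grasp_force: 0.0
```

```bash
python3 -c "
from h import *
to(.5183,.079,.161,1.891)"
```

```text
t 4.15 pos [0.516  0.0759 0.2124] psi 1.886 F [-1.1 -0.4 -0.9] w 0.0853 tilt [-0.004 -0.003] j6 -0.36
units [0.07 0.11 1.71] turn -0.06
```

Request:
send_rows --pt "0.07 0.1 0.6 0 1" --pt "0 0 0.6 0 1" --pt "0 0 0.4 0 1" --pt "0 0 0 0 1" --pt "0 0 0 0 1"

```text
time: 4.57
ee_pos: [0.5209, 0.079, 0.1693]
tcp_rot: [-0.0, 0.587, 0.809, -0.0]
ft_force: [0.4, -0.2, 0.2]
gripper_width: 0.0853
grasp_force: 0.0
```

```bash
python3 -c "
from h import *
to(.5183,.079,.161,1.891)
to(.5183,.079,.161,1.891)"
```

```text
t 4.57 pos [0.5209 0.079  0.1693] psi 1.886 F [ 0.4 -0.2  0.2] w 0.0853 tilt [-0. -0.] j6 -0.36
units [ 0.03 -0.08  0.28] turn -0.06
t 4.57 pos [0.5209 0.079  0.1693] psi 1.886 F [ 0.4 -0.2  0.2] w 0.0853 tilt [-0. -0.] j6 -0.36
units [ 0.03 -0.08  0.28] turn -0.06
```

Request:
send_rows --pt "0 -0.08 0.27 0 1" --pt "0 0 0 0 0" --pt "0 0 0 0 -1" --pt "0 0 0 0 -1" --pt "0 0 0 0 -1" --pt "0 0 0 0 -1" --pt "0 0 0 0 -1" --pt "0 0 0 0 -1"

```text
time: 5.23
ee_pos: [0.5188, 0.0789, 0.1613]
tcp_rot: [0.0, 0.587, 0.81, 0.0]
ft_force: [-0.2, 0.4, -0.4]
gripper_width: 0.0009
grasp_force: 0.0
```

```bash
python3 -c "
from h import *
to(.5183,.079,.161,1.891);print(observe()['grasp_force'])"
```

```text
t 5.23 pos [0.5188 0.0789 0.1613] psi 1.887 F [-0.2  0.4 -0.4] w 0.0009 tilt [0. 0.] j6 -0.36
units [ 0.01 -0.01  0.01] turn -0.05
0.0
```

Run:
```python
from h import *
a=snap('side','s2'); b=snap('wrist','w2')
i=cv2.resize(a['image'][110:270,230:430],None,fx=3,fy=3,interpolation=cv2.INTER_CUBIC)
j=cv2.resize(b['image'],(600,375))
cv2.imwrite('pics/c2.png',cv2.convertScaleAbs(i,alpha=1.5)[:,:,::-1]); cv2.imwrite('pics/j2.png',cv2.convertScaleAbs(j,alpha=1.5)[:,:,::-1])
```

```text
(no output)
```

View pics/c2.png

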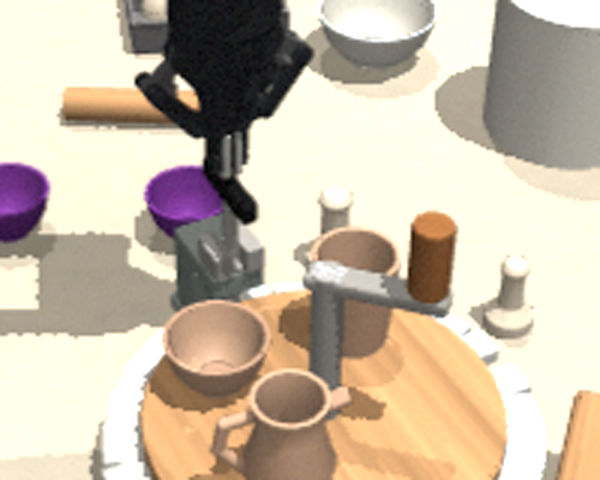

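View pics/j2.png

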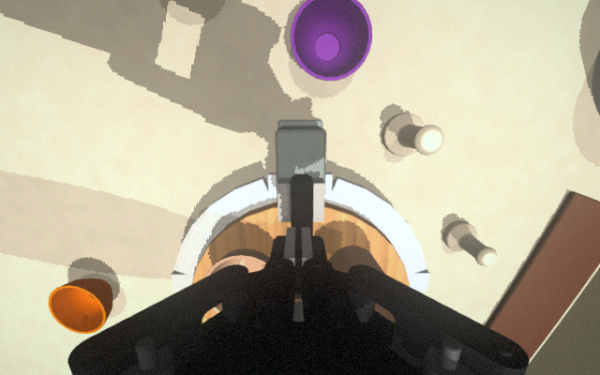

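The pictures show both ends of the T-bar sticking out either side of the fingers, although the opening reads near zero. I'll read it again and zoom in on the pads.

Run:
```python
from h import *
to(.5183,.079,.161,1.891);o=observe();print(o['grasp_force'],o['ft_force'])
b=load('w2')
j=cv2.resize(b['image'][170:300,260:390],None,fx=4.5,fy=4.5,interpolation=cv2.INTER_CUBIC)
cv2.imwrite('pics/k2.png',cv2.convertScaleAbs(j,alpha=2.5)[:,:,::-1])
c=load('w2'); y0=1.887; p=o['ee_pos']
R=np.array([[np.cos(y0),np.sin(y0),0],[np.sin(y0),-np.cos(y0),0],[0,0,-1]])
H=c['hand_eye']
for v in range(186,300,8):
  print(v,[(R.T@(R@(H[:3,:3]@(ray(c,u,v)*c['z_map'][v,u])+H[:3,3]))*1000).round(0).tolist() for u in (306,314,322,330,338)])
```

```text
t 5.33 pos [0.5187 0.0789 0.1612] psi 1.887 F [ 0.1 -0.6 -0.2] w 0.0001 tilt [0. 0.] j6 -0.36
units [ 0.01 -0.01  0.01] turn -0.05
0.0 [ 0.12506661 -0.55765798 -0.22996698]
186 [[22.0, -11.0, 77.0], [37.0, -4.0, 12.0], [38.0, 1.0, 7.0], [22.0, 9.0, 76.0], [22.0, 15.0, 75.0]]
194 [[20.0, -10.0, 59.0], [35.0, -3.0, -2.0], [36.0, 1.0, -4.0], [36.0, 5.0, -2.0], [20.0, 14.0, 59.0]]
202 [[14.0, -10.0, 56.0], [31.0, -3.0, -2.0], [31.0, 1.0, -4.0], [31.0, 6.0, -2.0], [14.0, 14.0, 55.0]]
210 [[7.0, -10.0, 57.0], [26.0, -3.0, -3.0], [26.0, 1.0, -3.0], [26.0, 6.0, -2.0], [8.0, 14.0, 56.0]]
218 [[1.0, -11.0, 56.0], [21.0, -3.0, -2.0], [22.0, 1.0, -4.0], [21.0, 6.0, -2.0], [1.0, 15.0, 57.0]]
226 [[-5.0, -11.0, 55.0], [17.0, -3.0, -2.0], [17.0, 1.0, -2.0], [16.0, 6.0, -1.0], [-6.0, 15.0, 56.0]]
234 [[-12.0, -11.0, 55.0], [12.0, -3.0, -3.0], [12.0, 1.0, -4.0], [11.0, 6.0, -2.0], [-13.0, 15.0, 56.0]]
242 [[13.0, -8.0, -16.0], [13.0, -3.0, -16.0], [13.0, 1.0, -17.0], [7.0, 6.0, -3.0], [-40.0, 19.0, 101.0]]
250 [[13.0, -7.0, -26.0], [13.0, -3.0, -27.0], [13.0, 1.0, -26.0], [13.0, 5.0, -25.0], [75.0, -1.0, -154.0]]
258 [[13.0, -7.0, -34.0], [13.0, -3.0, -34.0], [13.0, 1.0, -34.0], [13.0, 4.0, -34.0], [9.0, 9.0, -26.0]]
266 [[13.0, -6.0, -42.0], [13.0, -3.0, -42.0], [13.0, 1.0, -42.0], [13.0, 4.0, -42.0], [9.0, 8.0, -35.0]]
274 [[12.0, -6.0, -48.0], [13.0, -3.0, -49.0], [13.0, 1.0, -49.0], [13.0, 4.0, -49.0], [8.0, 8.0, -41.0]]
282 [[13.0, -6.0, -55.0], [9.0, -3.0, -49.0], [9.0, 1.0, -49.0], [13.0, 4.0, -55.0], [15.0, 6.0, -59.0]]
290 [[14.0, -6.0, -63.0], [5.0, -3.0, -49.0], [9.0, 0.0, -54.0], [14.0, 3.0, -62.0], [14.0, 6.0, -62.0]]
298 [[13.0, -5.0, -66.0], [1.0, -3.0, -49.0], [7.0, 0.0, -57.0], [13.0, 3.0, -66.0], [14.0, 6.0, -67.0]]
```

View pics/k2.png

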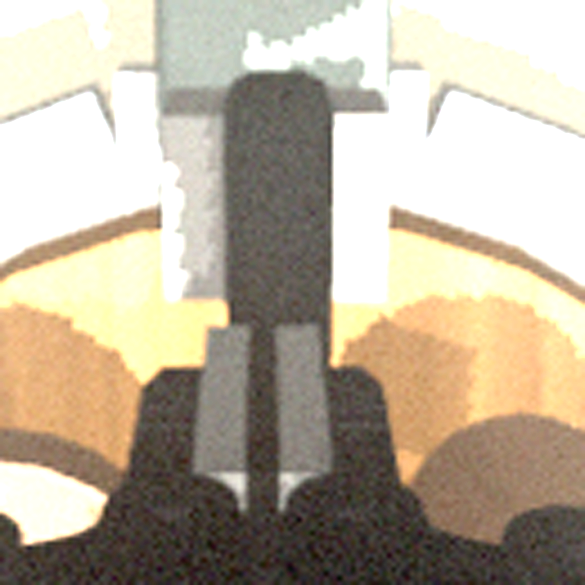

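The opening is right: the pads are shut above the bar. They end about 14 mm behind the reported TCP rather than 25 mm ahead of it. I'll check the tip height with the other cameras.

Run:
```python
from h import *
s=load('s2')
for v in range(140,190,3): print(v,[dep(s,u,v).round(3).tolist() for u in(301,306,311)])
```

```text
140 [[0.51, 0.058, 0.257], [0.521, 0.065, 0.251], [0.531, 0.065, 0.25]]
143 [[0.51, 0.057, 0.25], [0.52, 0.061, 0.246], [0.531, 0.065, 0.242]]
146 [[0.51, 0.058, 0.242], [0.52, 0.064, 0.237], [0.532, 0.072, 0.23]]
149 [[0.51, 0.063, 0.231], [0.521, 0.067, 0.227], [0.532, 0.07, 0.224]]
152 [[0.51, 0.064, 0.223], [0.521, 0.069, 0.218], [0.531, 0.069, 0.217]]
155 [[0.51, 0.068, 0.212], [0.52, 0.066, 0.213], [0.532, 0.075, 0.205]]
158 [[0.51, 0.065, 0.207], [0.521, 0.068, 0.203], [0.532, 0.075, 0.197]]
161 [[0.51, 0.07, 0.196], [0.52, 0.068, 0.196], [0.532, 0.075, 0.19]]
164 [[0.51, 0.07, 0.188], [0.52, 0.067, 0.188], [0.532, 0.076, 0.181]]
167 [[0.512, 0.09, 0.164], [0.52, 0.07, 0.179], [0.563, 0.297, 0.003]]
170 [[0.512, 0.09, 0.157], [0.521, 0.077, 0.165], [0.562, 0.286, 0.001]]
173 [[0.529, 0.241, 0.029], [0.52, 0.071, 0.162], [0.531, 0.067, 0.163]]
176 [[0.529, 0.239, 0.021], [0.52, 0.069, 0.155], [0.529, 0.057, 0.164]]
179 [[0.528, 0.231, 0.018], [0.521, 0.075, 0.142], [0.528, 0.047, 0.163]]
182 [[0.516, 0.133, 0.088], [0.521, 0.076, 0.133], [0.527, 0.046, 0.156]]
185 [[0.515, 0.125, 0.086], [0.52, 0.072, 0.127], [0.534, 0.096, 0.107]]
188 [[0.511, 0.089, 0.106], [0.521, 0.077, 0.115], [0.533, 0.084, 0.107]]
```

Both cameras agree: the shut tips are at z≈0.177 with the TCP at 0.161. The tool frame therefore sits about 40 mm farther ahead than the text says, and grasp-point heights need TCP z = grasp z − 0.034. I'll open, go down 40 mm and grip again.

Request:
send_rows --pt "0 0 0 0 1" --pt "0 0 0 0 1" --pt "0 0 0 0 1" --pt "0 0 0 0 1" --pt "0 0 0 0 1" --pt "0 0 0 0 1"

```text
time: 5.83
ee_pos: [0.5187, 0.0789, 0.1611]
tcp_rot: [0.0, 0.587, 0.81, 0.0]
ft_force: [0.5, 0.7, -0.8]
gripper_width: 0.0723
grasp_force: 0.0
```

Request:
send_rows --pt "0 0.03 0.5 0 1" --pt "0 0 0.5 0 1" --pt "0 0 0.34 0 1" --pt "0 0 0 0 1" --pt "0 0 0 0 1"

```text
time: 6.25
ee_pos: [0.519, 0.0792, 0.1203]
tcp_rot: [-0.001, 0.587, 0.81, -0.0]
ft_force: [0.3, 0.6, -0.2]
gripper_width: 0.0854
grasp_force: 0.0
```

Request:
send_rows --pt "0 0 0 0 0" --pt "0 0 0 0 -1" --pt "0 0 0 0 -1" --pt "0 0 0 0 -1" --pt "0 0 0 0 -1" --pt "0 0 0 0 -1" --pt "0 0 0 0 -1"

```text
time: 6.83
ee_pos: [0.5205, 0.0794, 0.1215]
tcp_rot: [0.001, 0.587, 0.81, 0.001]
ft_force: [3.4, 1.9, -0.5]
gripper_width: 0.0129
grasp_force: 59.8
```

Request:
send_rows --pt "0 0.04 -0.2 0 -1" --pt "0 0 -0.3 0 -1" --pt "0 0 -0.35 0 -1" --pt "0 0 0 0 -1" --pt "0 0 0 0 -1"

```text
time: 7.25
ee_pos: [0.5203, 0.0795, 0.1456]
tcp_rot: [-0.0, 0.587, 0.81, -0.0]
ft_force: [3.8, 0.6, -9.3]
gripper_width: 0.0131
grasp_force: 58.8
```

Request:
send_rows --pt "0 0 0 -0.5 -1" --pt "0 0 0 -1 -1" --pt "0 0 0 -1 -1" --pt "0 0 0 -1 -1"

```text
time: 7.58
ee_pos: [0.5205, 0.0795, 0.145]
tcp_rot: [-0.0, 0.467, 0.884, 0.0]
ft_force: [4.8, 0.9, -8.7]
gripper_width: 0.0131
grasp_force: 58.8
```

Request:
send_rows --pt "0 0 0 -1 -1" --pt "0 0 0 -1 -1" --pt "0 0 0 -1 -1" --pt "0 0 0 -1 -1" --pt "0 0 0 -1 -1" --pt "0 0 0 -1 -1" --pt "0 0 0 -1 -1" --pt "0 0 0 0 -1"

```text
time: 8.25
ee_pos: [0.5208, 0.0798, 0.1452]
tcp_rot: [0.0, 0.205, 0.979, 0.001]
ft_force: [5.4, 2.0, -8.2]
gripper_width: 0.0131
grasp_force: 58.8
```

```bash
python3 -c "
from h import *
to(.5203,.079,.1455,2.987);print(observe()['ft_torque'])"
```

```text
t 8.25 pos [0.5208 0.0798 0.1452] psi 2.729 F [ 5.4  2.  -8.2] w 0.0131 tilt [0.    0.001] j6 -1.2
units [ 0.01 -0.03 -0.01] turn -3.22
[ 0.22074291 -0.89504258  0.07536585]
```

Request:
send_rows --pt "0 0 0 -1 -1" --pt "0 0 0 -1 -1" --pt "0 0 0 -1 -1" --pt "0 0 0 -0.2 -1" --pt "0 0 0 0 -1" --pt "0 0 0.1 0 -1" --pt "0 0 0.1 0 -1" --pt "0 0 0 0 -1"

```text
time: 8.92
ee_pos: [0.5211, 0.08, 0.1404]
tcp_rot: [0.0, 0.079, 0.997, 0.001]
ft_force: [4.5, 3.2, -5.3]
gripper_width: 0.0133
grasp_force: 59.4
```

Request:
send_rows --pt "0 0 0 0 -0.6" --pt "0 0 0 0 0" --pt "0 0 0 0 1" --pt "0 0 0 0 1" --pt "0 0 0 0 1" --pt "0 0 0 0 1" --pt "0 0 0 0 1"

```text
time: 9.5
ee_pos: [0.5206, 0.0794, 0.1405]
tcp_rot: [-0.0, 0.079, 0.997, -0.0]
ft_force: [-0.1, -0.1, 0.1]
gripper_width: 0.0851
grasp_force: 0.0
```

```bash
python3 -c "
from h import *
to(.621,-.087,.27,1.107)"
```

```text
t 9.5 pos [0.5206 0.0794 0.1405] psi 2.983 F [-0.1 -0.1  0.1] w 0.0851 tilt [-0. -0.] j6 -1.45
units [-4.18 -4.95 -4.32] turn 23.45
```

Request:
send_rows --pt "0 0 -0.5 0 1" --pt "0 0 -1 0 1" --pt "0 0 -1 0 1" --pt "0 0 -1 1 1" --pt "0 0 -1 1 1" --pt "0 0 -0.5 1 1" --pt "0 0 0 1 1" --pt "0 0 0 1 1"

```text
time: 10.17
ee_pos: [0.5214, 0.0795, 0.2927]
tcp_rot: [0.002, 0.278, 0.961, 0.0]
ft_force: [-0.3, 0.1, -0.8]
gripper_width: 0.0853
grasp_force: 0.0
```

Request:
send_rows --pt "0 0 0 1 1" --pt "0 0 0 1 1" --pt "0 0 0 1 1" --pt "0 0 0 1 1" --pt "0 0 0 1 1" --pt "0 0 0 1 1" --pt "0 0 0 1 1" --pt "0 0 0 1 1"

```text
time: 10.83
ee_pos: [0.5206, 0.0795, 0.2904]
tcp_rot: [-0.0, 0.566, 0.825, -0.0]
ft_force: [-0.9, 0.0, 0.1]
gripper_width: 0.0855
grasp_force: 0.0
```

Request:
send_rows --pt "0 0 0 1 1" --pt "0 0 0 1 1" --pt "0 0 0 1 1" --pt "0 0 0 1 1" --pt "0 0 0 1 1" --pt "0 0 0 1 1" --pt "0 0 0 1 1" --pt "0 0 0 1 1"

```text
time: 11.5
ee_pos: [0.5205, 0.0795, 0.2904]
tcp_rot: [-0.0, 0.796, 0.605, -0.0]
ft_force: [-1.4, -0.3, -0.0]
gripper_width: 0.0856
grasp_force: 0.0
```

```bash
python3 -c "
from h import *
to(.623,-.087,.29,1.107)"
```

```text
t 11.5 pos [0.5205 0.0795 0.2904] psi 1.299 F [-1.4 -0.3 -0. ] w 0.0856 tilt [-0. -0.] j6 0.23
units [-4.43  4.78  0.01] turn 2.4
```

Request:
send_rows --pt "0 0 0 1 1" --pt "0 0 0 1 1" --pt "0 0 0 0.4 1" --pt "-0.6 0.9 0 0 1" --pt "-0.6 0.9 0 0 1" --pt "-0.6 0.9 0 0 1" --pt "-0.6 0.9 0 0 1" --pt "-0.6 0.9 0 0 1"

```text
time: 12.17
ee_pos: [0.6022, -0.0624, 0.2904]
tcp_rot: [-0.0, 0.85, 0.527, -0.0]
ft_force: [1.3, 0.6, 0.3]
gripper_width: 0.0855
grasp_force: 0.0
```

Request:
send_rows --pt "-0.43 1 0 0 1" --pt "0 0 0 0 1" --pt "0 0 0 0 1"

```text
time: 12.42
ee_pos: [0.623, -0.0873, 0.2894]
tcp_rot: [-0.001, 0.85, 0.526, -0.001]
ft_force: [-1.0, -0.8, 0.1]
gripper_width: 0.0853
grasp_force: 0.0
```

Run:
```python
from h import *
s=snap('side','s3'); t=snap('top','t3'); w=snap('wrist','w3')
to(.623,-.087,.183,1.107)
i=cv2.resize(s['image'][110:270,230:430],(500,400),interpolation=cv2.INTER_CUBIC)
j=cv2.resize(w['image'],(500,312))
cv2.imwrite('pics/v3.png',cv2.convertScaleAbs(np.vstack([i[:280],j]),alpha=1.4)[:,:,::-1])
# T-bar height/angle check
P=np.array([dep(t,u,v) for v in range(180,235) for u in range(240,300) if t['z_map'][v,u]>0])
Q=P[(P[:,2]>.168)&(P[:,2]<.2)&(np.hypot(P[:,0]-.52,P[:,1]-.079)<.05)]
print(len(Q), np.median(Q[:,2]) if len(Q) else 0, cv2.minAreaRect((Q[:,:2]*1000).astype(np.float32)) if len(Q)>5 else 0)
```

```text
t 12.57 pos [ 0.6224 -0.085   0.2904] psi 1.112 F [-0.6  0.2 -0.1] w 0.0851 tilt [-0. -0.] j6 0.16
units [-0.05  0.05  3.58] turn 0.06
293 0.1814877698172245 ((518.2108764648438, 79.92798614501953), (14.211793899536133, 69.7906494140625), 81.21048736572266)
```

View pics/v3.png

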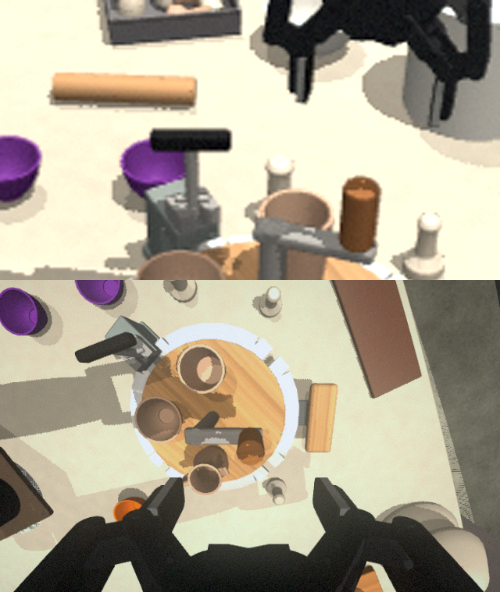

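The T-bar is held out (centre z≈0.173, twisted about 62°), and the pots and stamps are undisturbed. The knob is just below the open gripper. I'll go down and grip it.

Request:
send_rows --pt "0 0 0.6 0 1" --pt "0 0 0.7 0 1" --pt "0 0 0.7 0 1" --pt "0 0 0.7 0 1" --pt "0 0 0.5 0 1" --pt "0 0 0.35 0 1" --pt "0 0 0 0 1"

```text
time: 13.15
ee_pos: [0.621, -0.0844, 0.1813]
tcp_rot: [-0.002, 0.849, 0.528, -0.002]
ft_force: [-0.0, -0.2, -0.1]
gripper_width: 0.0853
grasp_force: 0.0
```

Request:
send_rows --pt "0 0 0 0 0.2" --pt "0 0 0 0 -0.3" --pt "0 0 0 0 -1" --pt "0 0 0 0 -1" --pt "0 0 0 0 -1" --pt "0 0 0 0 -1" --pt "0 0 0 0 -1"

```text
time: 13.73
ee_pos: [0.6241, -0.0864, 0.1855]
tcp_rot: [0.001, 0.85, 0.527, 0.001]
ft_force: [2.3, -0.0, 4.2]
gripper_width: 0.0269
grasp_force: 59.4
```

```bash
python3 -c "
from h import *
to(.623,-.087,.183,1.107)"
```

```text
t 13.73 pos [ 0.6241 -0.0864  0.1855] psi 1.111 F [ 2.3 -0.   4.2] w 0.0269 tilt [0.001 0.001] j6 0.16
units [-0.03 -0.02  0.08] turn 0.04
```

Request:
send_rows --pt "0.14 -0.01 0 0 -1" --pt "0.2 -0.02 0 0 -1" --pt "0.221 -0.044 0 0 -1" --pt "0.268 -0.091 0 0 -1" --pt "0.254 -0.125 0 0 -1" --pt "0.236 -0.157 0 0 -1" --pt "0 0 0 0 -1"

```text
time: 14.32
ee_pos: [0.6288, -0.0407, 0.1855]
tcp_rot: [-0.002, 0.849, 0.528, 0.002]
ft_force: [0.5, 4.3, 6.7]
gripper_width: 0.0268
grasp_force: 60.1
```

```bash
python3 -c "
from h import *
to(.6241,-.0864,.183,1.11)"
```

```text
t 14.32 pos [ 0.6288 -0.0407  0.1855] psi 1.112 F [0.5 4.3 6.7] w 0.0268 tilt [-0.002  0.002] j6 0.23
units [-1.43  0.53  0.08] turn 0.02
```

Request:
send_rows --pt "0.213 -0.187 0 0 -1" --pt "0.187 -0.213 0 0 -1" --pt "0.157 -0.236 0 0 -1" --pt "0.125 -0.254 0 0 -1" --pt "0.091 -0.268 0 0 -1" --pt "0.055 -0.278 0 0 -1" --pt "0.019 -0.283 0 0 -1" --pt "0 0 0 0 -1"

```text
time: 14.98
ee_pos: [0.5914, 0.0026, 0.1854]
tcp_rot: [-0.001, 0.849, 0.528, -0.002]
ft_force: [-5.1, -0.8, 8.9]
gripper_width: 0.0267
grasp_force: 60.6
```

```bash
python3 -c "
from h import *
to(.6241,-.0864,.183,1.11)
print('t',observe()['ft_torque'])"
```

```text
t 14.98 pos [0.5914 0.0026 0.1854] psi 1.112 F [-5.1 -0.8  8.9] w 0.0267 tilt [-0.001 -0.002] j6 0.29
units [-2.18  2.29  0.08] turn 0.03
t [-0.28477413  0.54485675 -0.02543905]
```

Request:
send_rows --pt "0 0 0 0 -1" --pt "0 0 0 0 -1" --pt "0 0 0 0 -1"

```text
time: 15.23
ee_pos: [0.5932, 0.0017, 0.1854]
tcp_rot: [-0.0, 0.85, 0.528, -0.0]
ft_force: [-1.8, -1.1, 8.2]
gripper_width: 0.0266
grasp_force: 60.7
```

Run:
```python
from h import *
to(.6241,-.0864,.183,1.11)
s=snap('side','s4');t=snap('top','t4')
a=cv2.resize(s['image'][175:325,255:435],(540,450),interpolation=cv2.INTER_CUBIC)
cv2.imwrite('pics/v4.png',cv2.convertScaleAbs(a,alpha=1.2)[:,:,::-1])
# notch centre expected directions at index-plate top (z=.042), r=147..155 : brightness profile vs angle
C=np.array([.566,-.0583]);
for f in('top0','t4','side0','s4'):
  c=load(f); g=cv2.cvtColor(c['image'],cv2.COLOR_RGB2GRAY)
  out=[]
  for k in(-90,180,0):
    base=np.radians(k)+.321
    A=np.radians(np.arange(-9,9.01,.5)); pr=[]
    for a in A:
      q=[proj(c,[C[0]+r*np.cos(base+a),C[1]+r*np.sin(base+a),.042]) for r in(.143,.146,.149,.151)]
      pr.append(np.mean([g[v,u] for u,v in q]))
    out.append((k,np.round(pr).astype(int).tolist()))
  print(f); [print(o) for o in out]
```

```text
t 15.23 pos [0.5932 0.0017 0.1854] psi 1.111 F [-1.8 -1.1  8.2] w 0.0266 tilt [-0. -0.] j6 0.29
units [-2.18  2.22  0.08] turn 0.02
top0
(-90, [104, 105, 106, 106, 106, 105, 104, 105, 105, 104, 104, 103, 102, 102, 102, 102, 102, 98, 95, 92, 89, 84, 82, 86, 98, 102, 105, 105, 105, 106, 106, 105, 106, 106, 106, 106, 105])
(180, [105, 105, 106, 105, 105, 105, 105, 105, 105, 104, 102, 84, 78, 59, 52, 52, 52, 52, 58, 60, 62, 63, 62, 66, 88, 99, 103, 105, 106, 106, 106, 105, 105, 105, 105, 105, 105])
(0, [105, 104, 104, 106, 106, 106, 105, 105, 105, 105, 103, 98, 96, 92, 92, 99, 100, 100, 101, 100, 100, 100, 100, 100, 102, 102, 105, 105, 106, 106, 106, 106, 106, 106, 106, 105, 105])
t4
(-90, [126, 127, 126, 126, 126, 126, 126, 127, 126, 126, 126, 126, 126, 125, 125, 122, 122, 119, 119, 118, 115, 114, 112, 110, 105, 100, 103, 112, 120, 125, 126, 126, 126, 126, 126, 126, 126])
(180, [126, 126, 126, 125, 126, 126, 126, 126, 126, 126, 125, 126, 126, 123, 112, 94, 81, 69, 63, 62, 62, 63, 63, 62, 62, 64, 66, 91, 110, 121, 124, 125, 126, 126, 126, 126, 126])
(0, [53, 52, 53, 54, 54, 53, 53, 53, 5
[... 551 characters left out ...]
6, 196, 194, 192, 182, 180, 180, 171, 148, 135, 117, 112, 112, 112, 132, 158, 180, 194, 197, 192, 192, 197, 193, 193, 196, 194, 194])
s4
(-90, [202, 203, 202, 202, 203, 202, 202, 202, 201, 200, 202, 202, 202, 203, 203, 200, 173, 145, 102, 92, 92, 92, 92, 91, 87, 81, 80, 85, 92, 128, 162, 199, 199, 201, 197, 198, 199])
(180, [187, 187, 188, 189, 188, 188, 186, 185, 186, 187, 186, 188, 188, 176, 168, 134, 118, 114, 112, 112, 112, 109, 101, 96, 92, 95, 108, 134, 176, 181, 186, 186, 187, 187, 187, 188, 188])
(0, [202, 202, 202, 202, 202, 202, 202, 202, 202, 202, 202, 202, 202, 202, 201, 200, 198, 190, 187, 185, 185, 171, 156, 136, 117, 116, 111, 121, 139, 165, 185, 188, 163, 162, 156, 127, 125])
```

View pics/v4.png

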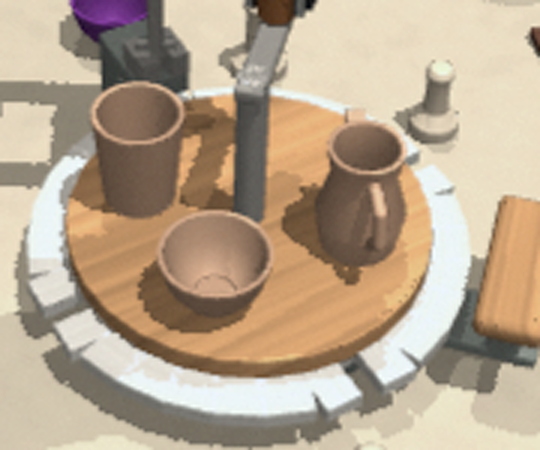

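Jug now stands before the rest, with all pots upright. Compared with the start, the notches are about 1.8° (≈2 mm at the knob) past the quarter turn in both views. I'll back off 2 mm.

Request:
send_rows --pt "0 0.034 0 0 -1" --pt "0 0.034 0 0 -1" --pt "0 0 0 0 -1" --pt "0 0 0 0 -1"

```text
time: 15.67
ee_pos: [0.5954, 0.0007, 0.1854]
tcp_rot: [0.0, 0.85, 0.528, -0.0]
ft_force: [-0.5, -2.3, 7.2]
gripper_width: 0.0263
grasp_force: 60.7
```

```bash
cat > notch.py <<'E'
from h import *
C=np.array([.566,-.0583])
def prof(c,k):
  g=cv2.cvtColor(c['image'],cv2.COLOR_RGB2GRAY).astype(np.float32); pr=[]
  for a in np.radians(np.arange(-9,9.01,.1))+np.radians(k)+.321:
    v=0
    for r in(.143,.146,.149,.151):
      p=c['R']@np.array([C[0]+r*np.cos(a),C[1]+r*np.sin(a),.042])+c['t']; s=p[:2]/p[2]; s=s*(1+c['k1']*(s@s))
      v+=cv2.getRectSubPix(g,(1,1),(float(s[0]*c['fx']+c['cx']),float(s[1]*c['fy']+c['cy'])))[0,0]
    pr.append(v/4)
  pr=np.array(pr); hi=np.percentile(pr,70); m=np.clip((hi-pr)/(hi-pr.min()),0,.5)
  m[m<.15]=0
  i=np.where(m>.25)[0]; return -9+.1*(i[0]+i[-1])/2
def shift(n):
  for nm,f in(('top','t'),('side','s')):
    c=snap(nm,f+n)
    print(nm,[round(prof(c,k)-prof(load(nm+'0'),k),2) for k in (-90,180)])
E
python3 - <<'E'
from notch import *
to(.6241,-.0864,.183,1.11)
print([[round(prof(load(a),k)-prof(load(b),k),2) for k in(-90,180)] for a,b in(('t4','top0'),('s4','side0'))])
shift('5')
E
```

```text
t 15.67 pos [0.5954 0.0007 0.1854] psi 1.111 F [-0.5 -2.3  7.2] w 0.0263 tilt [ 0. -0.] j6 0.29
units [-2.18  2.15  0.08] turn 0.02
[[np.float64(0.85), np.float64(1.8)], [np.float64(1.9), np.float64(1.9)]]
top [np.float64(-1.3), np.float64(-0.35)]
side [np.float64(-0.3), np.float64(-0.3)]
```

Request:
send_rows --pt "0 0 0 0 -0.4" --pt "0 0 0 0 0" --pt "0 0 0 0 1" --pt "0 0 0 0 1" --pt "0 0 0 0 1" --pt "0 0 0 0 1" --pt "0 0 0 0 1"

```text
time: 16.35
ee_pos: [0.595, 0.0005, 0.1834]
tcp_rot: [-0.0, 0.85, 0.527, -0.0]
ft_force: [-0.1, -0.0, -0.5]
gripper_width: 0.0853
grasp_force: 0.0
```

Request:
send_rows --pt "0 0 -0.5 0 1" --pt "0 0 -1 0 1" --pt "0 0 -1 0 1" --pt "0 0 -1 0 1" --pt "0 0 0 -1 1" --pt "0 0 0 -1 1" --pt "0 0 0 -1 1" --pt "0 0 0 -1 1"

```text
time: 17.02
ee_pos: [0.5952, 0.0003, 0.2891]
tcp_rot: [-0.0, 0.754, 0.657, 0.0]
ft_force: [-0.2, -0.4, -0.5]
gripper_width: 0.0851
grasp_force: 0.0
```

Run:
```python
from notch import *
shift('6')
to(.5206,.0794,.1395,2.983)
```

```text
top [np.float64(-1.9), np.float64(-0.3)]
side [np.float64(-0.25), np.float64(-0.3)]
t 17.12 pos [5.952e-01 3.000e-04 2.889e-01] psi 1.431 F [-0.4 -0.3 -0.1] w 0.0851 tilt [-0. -0.] j6 -0.03
units [ 2.26 -2.83  4.98] turn -19.4
```

Wheel sits within 0.3° of the notch. Next I turn the tool back to the twisted handle (−19.4) and move over it.

Request:
send_rows --pt "0.76 -0.9 0 0 1" --pt "0.75 -0.95 0 0 1" --pt "0.75 -0.98 0 0 1" --pt "0 0 0 -1 1" --pt "0 0 0 -1 1" --pt "0 0 0 -1 1" --pt "0 0 0 -1 1" --pt "0 0 0 -1 1"

```text
time: 17.78
ee_pos: [0.5205, 0.0794, 0.2889]
tcp_rot: [-0.0, 0.609, 0.793, 0.0]
ft_force: [0.9, 0.3, 0.7]
gripper_width: 0.0857
grasp_force: 0.0
```

Request:
send_rows --pt "0 0 0 -1 1" --pt "0 0 0 -1 1" --pt "0 0 0 -1 1" --pt "0 0 0 -1 1" --pt "0 0 0 -1 1" --pt "0 0 0 -1 1" --pt "0 0 0 -1 1" --pt "0 0 0 -1 1"

```text
time: 18.45
ee_pos: [0.5206, 0.0792, 0.2888]
tcp_rot: [-0.0, 0.328, 0.945, 0.0]
ft_force: [-0.3, 0.1, -0.2]
gripper_width: 0.0853
grasp_force: 0.0
```

Request:
send_rows --pt "0 0 0 -1 1" --pt "0 0 0 -1 1" --pt "0 0 0 -1 1" --pt "0 0 0 -1 1" --pt "0 0 0 -1 1" --pt "0 0 0 -1 1" --pt "0 0 0 -0.4 1" --pt "0 0 0 0 1"

```text
time: 19.12
ee_pos: [0.5206, 0.0792, 0.2888]
tcp_rot: [-0.0, 0.08, 0.997, 0.0]
ft_force: [0.4, -0.2, -0.4]
gripper_width: 0.0854
grasp_force: 0.0
```

Run:
```python
from notch import *
to(.5206,.0794,.1395,2.983)
```

```text
t 19.12 pos [0.5206 0.0792 0.2888] psi 2.981 F [ 0.4 -0.2 -0.4] w 0.0854 tilt [-0.  0.] j6 -1.45
units [0.   0.01 4.98] turn -0.02
```

Request:
send_rows --pt "0 0 0.7 0 1" --pt "0 0 0.9 0 1" --pt "0 0 0.9 0 1" --pt "0 0 0.9 0 1" --pt "0 0 0.8 0 1" --pt "0 0 0.5 0 1" --pt "0 0 0.25 0 1" --pt "0 0 0 0 1"

```text
time: 19.78
ee_pos: [0.5193, 0.0792, 0.1383]
tcp_rot: [-0.002, 0.08, 0.997, -0.0]
ft_force: [0.9, -0.5, -0.5]
gripper_width: 0.0858
grasp_force: 0.0
```

Request:
send_rows --pt "0 0 0 0 0" --pt "0 0 0 0 -1" --pt "0 0 0 0 -1" --pt "0 0 0 0 -1" --pt "0 0 0 0 -1" --pt "0 0 0 0 -1" --pt "0 0 0 0 -1"

```text
time: 20.37
ee_pos: [0.5213, 0.0799, 0.1413]
tcp_rot: [0.001, 0.08, 0.997, 0.001]
ft_force: [-0.2, 3.7, 1.5]
gripper_width: 0.0129
grasp_force: 59.6
```

Request:
send_rows --pt "0 0 -0.1 0 -1" --pt "0 0 -0.1 0 -1" --pt "0 0 0 0 -1" --pt "0 0 0 0 -1"

```text
time: 20.7
ee_pos: [0.5207, 0.0799, 0.1448]
tcp_rot: [0.0, 0.079, 0.997, 0.001]
ft_force: [5.3, 3.8, -8.9]
gripper_width: 0.0128
grasp_force: 58.4
```

Request:
send_rows --pt "0 0 0 1 -1" --pt "0 0 0 1 -1" --pt "0 0 0 1 -1" --pt "0 0 0 1 -1" --pt "0 0 0 1 -1" --pt "0 0 0 1 -1" --pt "0 0 0 1 -1" --pt "0 0 0 1 -1"

```text
time: 21.37
ee_pos: [0.5205, 0.0796, 0.1444]
tcp_rot: [-0.0, 0.391, 0.921, 0.0]
ft_force: [4.8, 3.2, -9.2]
gripper_width: 0.0132
grasp_force: 58.4
```

Request:
send_rows --pt "0 0 0 1 -1" --pt "0 0 0 1 -1" --pt "0 0 0 1 -1" --pt "0 0 0 1 -1" --pt "0 0 0 1 -1" --pt "0 0 0 0.7 -1" --pt "0 0 0 0 -1"

```text
time: 21.95
ee_pos: [0.5202, 0.0795, 0.1443]
tcp_rot: [-0.0, 0.587, 0.809, 0.0]
ft_force: [4.0, 3.1, -9.4]
gripper_width: 0.013
grasp_force: 58.4
```

Run:
```python
from notch import *
to(.5206,.0794,.1215,1.887); print(observe()['ft_torque'])
```

```text
t 21.95 pos [0.5202 0.0795 0.1443] psi 1.886 F [ 4.   3.1 -9.4] w 0.013 tilt [-0.  0.] j6 -0.36
units [-0.01  0.01  0.76] turn -0.02
[ 0.41770734 -0.76132387  0.08708174]
```

Request:
send_rows --pt "0 0 0.15 0 -1" --pt "0 0 0.2 0 -1" --pt "0 0 0 0 -1" --pt "0 0 0.2 0 -1" --pt "0 0 0.2 0 -1" --pt "0 0 0 0 -1" --pt "0 0 0 0 -1"

```text
time: 22.53
ee_pos: [0.5204, 0.0794, 0.1234]
tcp_rot: [-0.0, 0.587, 0.81, -0.0]
ft_force: [2.5, 2.3, -7.3]
gripper_width: 0.0131
grasp_force: 59.0
```

Request:
send_rows --pt "0 0 0.08 0 -1" --pt "0 0 0 0 -1" --pt "0 0 0 0 -1"

```text
time: 22.78
ee_pos: [0.5208, 0.0794, 0.1225]
tcp_rot: [-0.0, 0.587, 0.81, 0.0]
ft_force: [-0.3, 3.8, 2.4]
gripper_width: 0.0134
grasp_force: 60.2
```

Request:
send_rows --pt "0 0 0 0 -0.6" --pt "0 0 0 0 0" --pt "0 0 0 0 1" --pt "0 0 0 0 1" --pt "0 0 0 0 1" --pt "0 0 0 0 1" --pt "0 0 0 0 1"

```text
time: 23.37
ee_pos: [0.5207, 0.0791, 0.1215]
tcp_rot: [0.0, 0.587, 0.81, -0.0]
ft_force: [-0.2, 0.6, 1.5]
gripper_width: 0.0849
grasp_force: 0.0
```

Request:
send_rows --pt "0 0 -0.5 0 1" --pt "0 0 -1 0 1" --pt "0 0 -1 0 1" --pt "0 0 -1 0 1" --pt "0 0 -1 0 1" --pt "0 0 -0.5 0 1" --pt "-0.8 -0.7 0 0 1" --pt "-0.8 -0.7 0 0 1"

```text
time: 24.03
ee_pos: [0.4963, 0.0206, 0.2736]
tcp_rot: [0.002, 0.586, 0.811, 0.001]
ft_force: [-0.1, 0.6, -0.6]
gripper_width: 0.0854
grasp_force: 0.0
```

Request:
send_rows --pt "-0.8 -0.7 0 0 1" --pt "-0.8 -0.7 0 0 1" --pt "-0.8 -0.7 0 0 1" --pt "-0.8 -0.7 0 0 1" --pt "-0.8 -0.7 0 0 1" --pt "-0.8 -0.7 0 0 1" --pt "-0.8 -0.7 0 0 1" --pt "0 0 0 0 1"

```text
time: 24.7
ee_pos: [0.4064, -0.1888, 0.2716]
tcp_rot: [0.0, 0.589, 0.808, -0.001]
ft_force: [-0.0, 0.2, 0.1]
gripper_width: 0.0854
grasp_force: 0.0
```

Run:
```python
from notch import *
to(.5206,.0794,.3,1.887)
shift('7')
t=load('t7');s=load('s7')
for c in(t,s):
  P=np.array([dep(c,u,v) for v in range(130,235) for u in range(240,340) if c['z_map'][v,u]>0])
  Q=P[(P[:,2]>.145)&(P[:,2]<.2)&(np.hypot(P[:,0]-.52,P[:,1]-.079)<.045)]
  print(len(Q),np.percentile(Q[:,2],[50,90]), cv2.minAreaRect((Q[:,:2]*1000).astype(np.float32)))
i=np.vstack([cv2.resize(t['image'][90:270,200:460],(433,300)),cv2.resize(s['image'][110:320,210:450],(343,300))[:,:].copy() if 0 else cv2.resize(s['image'][110:320,210:513],(433,300))])
cv2.imwrite('pics/v7.png',cv2.convertScaleAbs(i,alpha=1.3)[:,:,::-1])
```

```text
t 24.7 pos [ 0.4064 -0.1888  0.2716] psi 1.881 F [-0.   0.2  0.1] w 0.0854 tilt [ 0.    -0.001] j6 -0.97
units [ 7.35  6.35 -0.95] turn -0.07
top [np.float64(-0.25), np.float64(-0.35)]
side [np.float64(-0.3), np.float64(-0.35)]
276 [0.16266523 0.16466995] ((518.162353515625, 79.9892578125), (14.213356018066406, 69.51239013671875), 18.37401580810547)
177 [0.16295392 0.1655627 ] ((521.7350463867188, 79.12507629394531), (14.542510986328125, 70.69293975830078), 16.85733985900879)
```

View pics/v7.png

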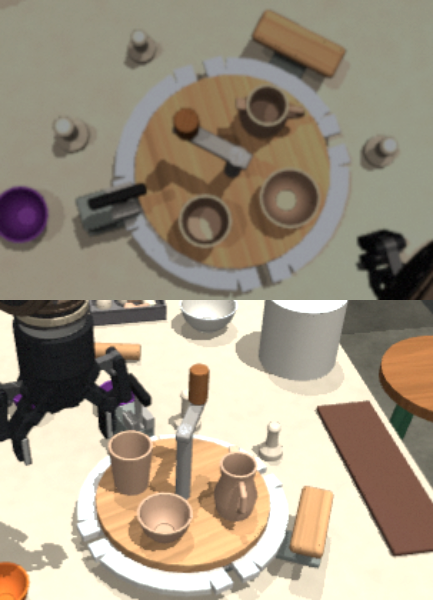

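The T-bar top reads z≈0.163, the same as at the start, and its angle is back, so the plunger is home. Jug is before the rest, the pots are upright and the stamps are in place.

```bash
python3 -c "
from rig import *
print(close_job())"
```

```text
the job is handed in; nothing more can be done
None
```

The jug stands in front of the hand rest and the plunger is back home in its notch, so the wheel should be locked; pots and stamps are undisturbed, and the job was handed in at about 25 s of the 67 s allowed.

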